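# Eject the tube carrier and trap it

## Robot

A 6-joint arm with a two-finger parallel gripper is mounted at the origin on the work surface. World frame = base frame: x ahead of the robot, y to its left, z up, the work surface at z = 0. Lengths are in m, angles in rad, forces in N, time in s.
With the tool pointing down it reaches from about 0.3 to 1 m from the base axis. Payload 5.1 kg.
Tool frame: the origin (TCP) lies between the finger pads; the fingertips stand 11 mm ahead of it and the grasp point (between the pads) lies 8 mm behind it; z points along the fingers, y is the line along which they close (so a half turn about z gives the same grasp; the last joint's range is limited). The gripper opens to 95 mm and grips with 3 to 60 N. Pads are 20 mm wide; open, the fingers measure 119 mm over their backs; the gripper's body (75 mm by 180 mm) begins 59 mm behind the grasp point.
Start: joints at [1.08, 0.124, 1.65, -0, 1.367, -0.083], TCP at [0.258, 0.597, 0.226] pointing down, gripper open.
Joint ranges: [-2.61, 2.61], [-1.02, 2.33], [0.03, 2.71], [-1.35, 4.49], [0.32, 2.68], [-2.91, 2.91]. Speed limits (rad/s): [2.57, 2.57, 3.14, 3.14, 3.14, 3.14].

## Interface

Orientations are given as a 3x3 rotation matrix whose columns are the frame's x, y, z axes.
In Python, from rig import arm gives the robot as it stands. The module is installed in compiled form; this text tells all that it offers.
- The arm moves only by the tool move_arm, never from a script. Its argument "commands" is a list of rows, each a list of 3 entries, a list of its own where there are three numbers: the shift along the tool's x, y, z as a fraction of full scale, then the turn about the tool's z as a fraction of full scale, then the finger opening in mm, from 0 to 95.1. In form: [[[x, y, z], spin, jaw], ...]. A call has 1 to 5 rows; each row shifts and turns the commanded pose from where the row before left it, along the tool's axes as they then stand; what a row does not reach is not made up. Full scale, the value 1, is 6 cm for a shift and 0.1 rad for a turn. A row lasts 1/8 s, in which the tool goes at most 62.5 mm and 10.7 degrees, less where a joint would pass 70% of its speed; a pose out of reach is approached as far as the arm can. A call with a number of a shift or a turn outside -1 to 1 is refused whole. A call with a gripper value outside its range is refused whole. The fingers move at their own pace and stop on an object; the grip force is fixed at half the most. Time passes only in rows, so rows that do not move let the fingers close. It gives the time, the measured TCP pose, the force, the opening and the grip force at its end, in the units of the state.
- arm.read_state(): the state, without advancing time (a new reading comes with each control period).
- arm.camera(name): name is "scene" or "top"; returns a dict with "img" (420x560x3 uint8, red, green, blue), "fovy" (degrees; the focal length in pixels is half the picture's height over the tangent of half this angle, whatever the lens; pixels are square), "cx", "cy" (the principal point, pixels), "k1" (the pictures are not rectified: a ray, as slopes to the right and down, at radius r is drawn at 1 + k1 r^2 times it, then the intrinsics apply), "R" (3x3) and "t" (3): a world point X has camera coordinates R X + t. Camera axes: x right, y down, z forward; pixel columns grow to the right and rows downward; lengths in m; the calibration is good to about 2 mm. A picture is of the moment at which its call begins. There is no depth.
- arm.job_done(): hands the job in; it is judged then, once.
The state is a dict: "t": time; "joint_pos": joint angles; "qvel": joint speeds; "tau": joint torques, N m; "tool_pos": TCP position; "tool_rot": TCP orientation; "force": force on the tool from outside, world axes, zero at the start; "moment": the same for the moment, N m; "opening": finger opening in m; "gripper_force": force on a finger pad.
Only numpy, scipy, OpenCV 4.12 (cv2) and the standard library are available. Lean on these libraries where they do the work, as an engineer would, in place of code of your own. Each camera call takes 0.05 s, during which the arm holds its last target. There are 200 camera calls.

## Task

Press the yellow eject key of the dock that holds the orange tube carrier with one finger, and trap the carrier with the other finger as it pops out, so that it stops on the deck only a little way out of its seat instead of sliding off the front. Finish holding exactly that: the key still pressed down and the popped carrier resting against the other finger, flat on the deck. Do not pick the carrier up, and leave the blue carrier, its key and everything else on the bench alone.

Things in the scene. Friction and masses are not known exactly. Their poses are not given: they have to be found in the camera images.
- orange_dock: White ejector dock holding the orange carrier, fixed. Origin on the bench; x points from the open front to the grey spring housing (x +50 to +95 mm, 54 mm high), y to the key side, z up. Flat white deck, top 26 mm above the bench, x -65 to +95, y -30 to +30 mm; 10 mm high side rails at x -28 to +40. Beside the deck (y +30 to +77) a shelf 18 mm high carries the key. All offsets are in this frame.
- orange_latch (a point): Top of the orange dock's steel latch post (4 x 20 mm), at x -28, y 0, 6 mm above the deck, just in front of the carrier; holds the carrier home and sinks with the key (this point is fixed to the dock).
- orange_edge (a point): Middle of the open front edge of the orange dock's deck, on its top (x -65, y 0, z 26 mm). Once unlatched the carrier is driven straight towards it (along -x) by a spring pusher, 2 N falling to 1.1 N, at 0.1 to 0.15 m/s for 78 mm, right over the edge unless something stands in the way. Nothing stands over the deck between latch and edge.
- orange_key (a joint): Eject key of the orange dock: 0 up, grows as it is pressed straight down, 0.012 m fully down. Spring 1.5 N at the start, 3.3 N fully down; latch friction adds up to about 1 N until the carrier is let go. The carrier is let go at about 6 to 7 mm. The key springs back when let go.
- orange_key_top (a point): Centre of the top face of the orange dock's yellow key (26 mm along x, 30 mm along y), at x -50, y +55 mm in the dock frame, beside the deck and 55 mm from its middle line. 44 mm above the bench when up, 32 mm (6 mm above the deck) when fully down; moves with the key.
- orange_carrier: Loose orange tube carrier: block 56 (x) x 38 (y) x 24 mm high, six capped tubes on it up to 33.5 mm, about 70 g. Origin at the centre of its underside, axes along the dock's. Seated: on the deck (26 mm above the bench) at x +3 mm of the dock frame, front face at x -25 mm.
- blue_dock: White ejector dock holding the blue carrier, fixed. Origin on the bench; x points from the open front to the grey spring housing (x +50 to +95 mm, 54 mm high), y to the key side, z up. Flat white deck, top 26 mm above the bench, x -65 to +95, y -30 to +30 mm; 10 mm high side rails at x -28 to +40. Beside the deck (y +30 to +77) a shelf 18 mm high carries the key. All offsets are in this frame.
- blue_latch (a point): Top of the blue dock's steel latch post (4 x 20 mm), at x -28, y 0, 6 mm above the deck, just in front of the carrier; holds the carrier home and sinks with the key (this point is fixed to the dock).
- blue_edge (a point): Middle of the open front edge of the blue dock's deck, on its top (x -65, y 0, z 26 mm). Once unlatched the carrier is driven straight towards it (along -x) by a spring pusher, 2 N falling to 1.1 N, at 0.1 to 0.15 m/s for 78 mm, right over the edge unless something stands in the way. Nothing stands over the deck between latch and edge.
- blue_key (a joint): Eject key of the blue dock: 0 up, grows as it is pressed straight down, 0.012 m fully down. Spring 1.5 N at the start, 3.3 N fully down; latch friction adds up to about 1 N until the carrier is let go. The carrier is let go at about 6 to 7 mm. The key springs back when let go.
- blue_key_top (a point): Centre of the top face of the blue dock's yellow key (26 mm along x, 30 mm along y), at x -50, y +55 mm in the dock frame, beside the deck and 55 mm from its middle line. 44 mm above the bench when up, 32 mm (6 mm above the deck) when fully down; moves with the key.
- blue_carrier: Loose blue tube carrier: block 56 (x) x 38 (y) x 24 mm high, six capped tubes on it up to 33.5 mm, about 70 g. Origin at the centre of its underside, axes along the dock's. Seated: on the deck (26 mm above the bench) at x +3 mm of the dock frame, front face at x -25 mm.
- tube_rack: Clear rack with six white 50 ml tubes with orange caps, 75 x 115 mm, 116 mm high. Origin at its underside. To be left alone.
- jar: White round jar, 84 mm across, 120 mm high. Origin at its underside. To be left alone.
- beaker: Glass beaker, 68 mm across, 80 mm high. Origin at its underside. To be left alone.
- tip_box: Red tip box with clear lid, 85 x 125 mm, 66 mm high. Origin at its underside. To be left alone.
- pipette: Grey hand pipette lying on the bench, 233 mm long along its x axis (143 mm behind the origin, 90 mm ahead), 45 mm wide, 26 mm high. Origin at its underside. To be left alone.
- timer: White bench timer, 70 x 65 mm, 20 mm high. Origin at its underside. To be left alone.
Mind the look-alikes: they are no part of the job. What is shaped like the orange_dock but green or turquoise is not meant.

How it is judged:
At the end, for the whole second after the job is handed in: The orange dock's key is held down (more than 7 mm of its 12 mm), and the orange carrier has popped out by 5 to 43 mm, stands still and flat on the deck (within 0.1 rad, at most 15 degrees skewed) and rests against a finger with more than 0.3 N (value of joint orange_key above 0.007 m and x of orange_carrier in the frame of orange_dock between -0.04 and -0.002 m and z of orange_carrier in the frame of orange_dock between 0.023 and 0.03 m and angle between orange_carrier's own z axis and vertical below 0.1 rad and angle between the x axis of orange_carrier and the x axis of orange_dock, either way round below 0.26 rad and contact force between the fingers and orange_carrier above 0.3 N and linear speed of orange_carrier below 0.02 m/s); the arm keeps its last pose, push and grip.
It fails at once if the orange carrier slid away (more than 48 mm out of its seat) (x of orange_carrier in the frame of orange_dock below -0.045 m).
It fails at once if the orange carrier was lifted or tipped (z of orange_carrier in the frame of orange_dock above 0.036 m or angle between orange_carrier's own z axis and vertical above 0.3 rad).
It fails at once if the orange carrier was pushed hard (over 20 N) (contact force between the fingers and orange_carrier above 20 N).
It fails at once if the blue carrier was moved or its key pressed (distance of blue_carrier from where it was at the start of the episode above 0.006 m or value of joint blue_key above 0.004 m).
It fails at once if another thing on the bench was displaced (distance of any of tube_rack, jar, beaker, tip_box, pipette, timer from where it was at the start of the episode above 0.015 m).
It also fails if it takes over 32 s, if anything falls off the work surface, if the arm or the gripper's body presses on something with over 40 N, if the wrist force passes 120 N, or if a joint passes its speed limit or range.

## Working session

There is one attempt and no reset: what is moved stays moved. The work goes in short steps, Python scripts to look and compute and a tool call to move; the robot and the scene stay as the last step left them, time stands still between calls to the robot, and variables do not carry over. Pictures are saved under pics/ and viewed, at most 10 in all, crops included, and the job is handed in when it is done.

Besides the shell and the picture viewer there is one more tool, called after "Call:" as name([rows], argument=value, ...), one row to a line, values as JSON. move_arm: Moves the arm, as the interface text tells. Its arguments: {"type":"object","properties":{"commands":{"type":"array"}},"required":["commands"]}

```bash
mkdir -p pics; python3 - <<'E'
from rig import arm
import cv2
s=arm.read_state();print(s['t'],s['tool_pos'],s['tool_rot'],s['opening'],s['force'])
for n in("scene","top"):
    c=arm.camera(n);cv2.imwrite(f"pics/{n}0.png",c["img"][:,:,::-1]);print(n,{k:v for k,v in c.items() if k!="img"})
E
```

```text
0.0 [0.25750281 0.59615914 0.22442646] [[-9.18011753e-01  3.96552055e-01 -9.43120516e-04]
 [ 3.96553143e-01  9.18010062e-01 -1.76939317e-03]
 [ 1.64137626e-04 -1.99832113e-03 -9.99997990e-01]] 0.09529753212588224 [ 0.19081871  0.37357145 -0.02660176]
scene {'fovy': 50.873711859483905, 'cx': 271.71745522878376, 'cy': 204.3389275503278, 'k1': -0.07790960369264227, 'R': array([[ 0.50520187,  0.86292024,  0.01182074],
       [ 0.58360033, -0.33151779, -0.74128713],
       [-0.63575288,  0.38139824, -0.67108394]]), 't': array([-0.20248166, -0.33731447,  1.94290767])}
top {'fovy': 57.05575087380925, 'cx': 276.41424441441364, 'cy': 214.27179861260655, 'k1': -0.06001551003392872, 'R': array([[ 0.01860779, -0.99979373,  0.00813904],
       [-0.98111517, -0.01982647, -0.19240567],
       [ 0.19252735, -0.00440509, -0.98128172]]), 't': array([-0.10205015,  0.58619601,  1.10401362])}
```

View pics/top0.png

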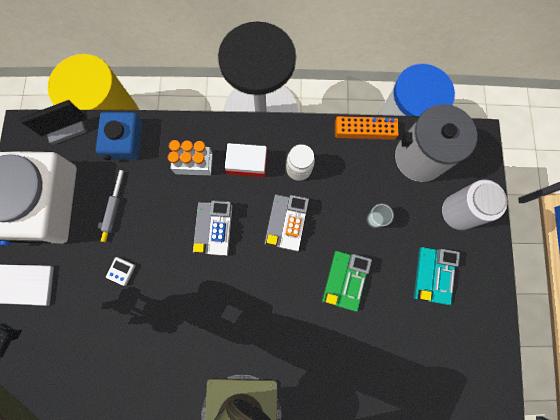

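View pics/scene0.png

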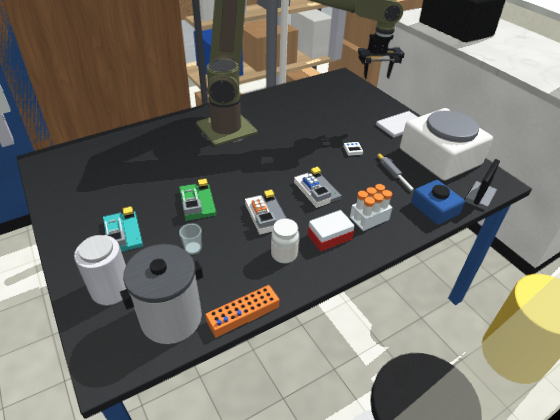

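The top view shows the orange dock at about (288,222), with its key at (272,240). The blue dock is to its left at (215,228), and the green and turquoise look-alikes are to the right. In the scene view the orange dock is at (262,212) and its key at (269,194). Next I'll segment the features and measure.

```bash
cat > h.py <<'E'
import numpy as np,cv2
def ray(c,uv):
    f=c["img"].shape[0]/2/np.tan(np.radians(c["fovy"])/2)
    K=np.array([[f,0,c["cx"]],[0,f,c["cy"]],[0,0,1.]])
    p=cv2.undistortPoints(np.array([[uv]],float),K,np.array([c["k1"],0,0,0.]))[0,0]
    return -c["R"].T@c["t"], c["R"].T@np.array([p[0],p[1],1.])
def plane(c,uv,z):
    o,d=ray(c,uv); return o+d*(z-o[2])/d[2]
def proj(c,X):
    f=c["img"].shape[0]/2/np.tan(np.radians(c["fovy"])/2)
    p=c["R"]@np.asarray(X,float)+c["t"];x=p[:2]/p[2];x=x*(1+c["k1"]*(x@x));return x*f+[c["cx"],c["cy"]]
def tri(ra,rb):
    A=np.stack([ra[1],-rb[1]],1);s=np.linalg.lstsq(A,rb[0]-ra[0],rcond=None)[0]
    a=ra[0]+s[0]*ra[1];b=rb[0]+s[1]*rb[1];return (a+b)/2,np.linalg.norm(a-b)
def blobs(c,lo,hi,box,amin=4):
    x0,y0,x1,y1=box;hsv=cv2.cvtColor(np.ascontiguousarray(c["img"]),cv2.COLOR_RGB2HSV)[y0:y1,x0:x1]
    n,l,st,ce=cv2.connectedComponentsWithStats(cv2.inRange(hsv,lo,hi))
    return [(ce[i]+[x0,y0],st[i][4]) for i in range(1,n) if st[i][4]>=amin]
E
python3 - <<'E'
from h import *
from rig import arm
T=arm.camera("top");S=arm.camera("scene")
for n,c,b in(("T",T,(185,185,320,260)),("S",S,(235,160,350,240))):
    print(n,"yel",blobs(c,(24,150,120),(34,255,255),b)); print(n,"ora",blobs(c,(5,120,120),(18,255,255),b))
    x0,y0,x1,y1=b;cv2.imwrite(f"pics/c{n}.png",cv2.resize(c["img"][y0:y1,x0:x1,::-1],None,fx=5.5,fy=5.5,interpolation=cv2.INTER_CUBIC))
E
```

```text
T yel [(array([271.70512821, 239.25641026]), np.int32(78)), (array([198.23170732, 247.53658537]), np.int32(82))]
T ora [(array([292.68992248, 226.81395349]), np.int32(129))]
S yel [(array([315.625, 169.9  ]), np.int32(40)), (array([268.76190476, 192.78571429]), np.int32(42))]
S ora [(array([257.40350877, 206.36842105]), np.int32(57))]
```

View pics/cT.png

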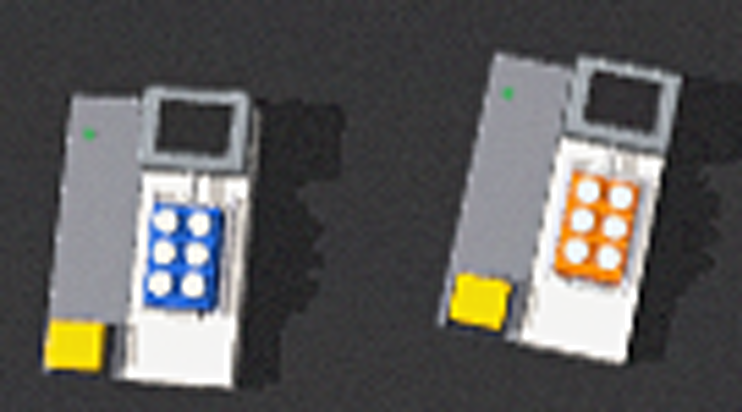

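View pics/cS.png

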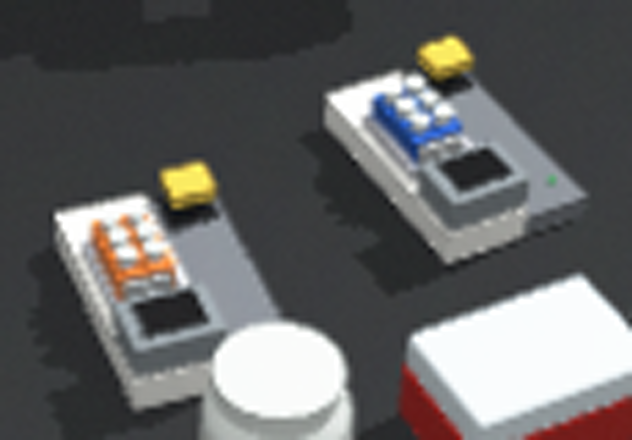

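Crop T shows the orange dock's deck front corners at about crop (520,340) and (626,361). The housing corners are at (578,56), (682,74), (665,152) and (567,133). The key is at full-image (271.7,239.3), on the dock's left. I'll fit the pose from these.

```bash
cat >> h.py <<'E'
def fit(P,W):
    P=np.array(P);W=np.array(W)[:,:2];pc=P.mean(0);wc=W.mean(0)
    a=P-pc;b=W-wc;th=np.arctan2((a[:,0]*b[:,1]-a[:,1]*b[:,0]).sum(),(a*b).sum())
    R=np.array([[np.cos(th),-np.sin(th)],[np.sin(th),np.cos(th)]]);t=wc-R@pc
    return th,R,t,W-(P@R.T+t)
E
python3 - <<'E'
from h import *
from rig import arm
T=arm.camera("top");S=arm.camera("scene")
u=lambda x,y:((x+.5)/5.5+184.5,(y+.5)/5.5+184.5)
pts=[((-65,30),26,u(520,340)),((-65,-30),26,u(626,361)),((95,30),54,u(578,56)),((95,-30),54,u(682,74)),((50,-30),54,u(665,152)),((50,30),54,u(567,133)),((-50,55),44,(271.7,239.26)),((3,0),55,(292.7,226.8))]
W=[plane(T,p,z/1e3) for _,z,p in pts]
th,R,t,r=fit([np.array(p[0])/1e3 for p in pts],W)
print("th",th,np.degrees(th),"t",t);print((r*1e3).round(1))
k,e=tri(ray(T,(271.7,239.26)),ray(S,(268.76,192.79)));print("key tri",k,e)
c,e=tri(ray(T,(292.69,226.8)),ray(S,(257.4,206.37)));print("car tri",c,e)
print("key fit",R@[-.05,.055]+t,"edge",R@[-.065,0]+t,"car",R@[.003,0]+t)
b,e=tri(ray(T,(198.23,247.54)),ray(S,(315.6,169.9)));print("bluekey",b,e)
print("scene-plane key",plane(S,(268.76,192.79),.044))
E
```

```text
th -0.18345949273089765 -10.51145464509144 t [ 0.55217842 -0.14158108]
[[ 1.1 -0.7]
 [ 1.5 -0.4]
 [-1.  -0.5]
 [ 0.9  0.7]
 [ 0.9  1.8]
 [-0.5 -3.2]
 [ 0.9  0.4]
 [-3.8  2. ]]
key tri [ 0.51420192 -0.07843119  0.0399361 ] 0.001065947529607994
car tri [ 0.55324126 -0.14345655  0.03548894] 0.005405617944236067
key fit [ 0.51305127 -0.07838246] edge [ 0.48826922 -0.129723  ] car [ 0.55512808 -0.14212838]
bluekey [0.48490633 0.14234306 0.03834994] 0.0005475510058449409
scene-plane key [ 0.51807374 -0.08132067  0.044     ]
```

Pose fit: dock at (0.552, -0.142) with yaw -10.5°. The key fit agrees with triangulation to about 1 mm. Plan: line tool y up with dock y and set the jaw to 44 mm, so the finger centres are about 56 mm apart. TCP goes to dock (-50, +27.5), which is world (0.508, -0.105). I'll turn first, then move across.

Call:
move_arm([
  [[0, 0, 0], -0.75, 44],
  [[0, 0, 0], -0.75, 44],
  [[0, 0, 0], -0.75, 44],
  [[-0.48, -0.82, 0], 0, 44],
  [[-0.48, -0.82, 0], 0, 44],
])

```text
t: 0.92
tool_pos: [0.2967, 0.4885, 0.2254]
tool_rot: [[-0.984, 0.18, 0.0], [0.18, 0.984, -0.0], [-0.0, -0.0, -1.0]]
force: [1.2, 0.3, 0.1]
opening: 0.0507
gripper_force: 0.0
```

Call:
move_arm([
  [[-0.48, -0.82, 0], 0, 44],
  [[-0.48, -0.82, 0], 0, 44],
  [[-0.48, -0.82, 0], 0, 44],
  [[-0.48, -0.82, 0], 0, 44],
  [[-0.48, -0.82, 0], 0, 44],
])

```text
t: 1.55
tool_pos: [0.3937, 0.2197, 0.2259]
tool_rot: [[-0.983, 0.181, 0.001], [0.181, 0.983, 0.0], [-0.001, 0.0, -1.0]]
force: [0.4, 0.5, 0.1]
opening: 0.0443
gripper_force: 0.0
```

Call:
move_arm([
  [[-0.48, -0.82, 0], 0, 44],
  [[-0.48, -0.82, 0], 0, 44],
  [[-0.48, -0.82, 0], 0, 44],
  [[-0.48, -0.82, 0], 0, 44],
  [[0, 0, 0], 0, 44],
])

```text
t: 2.17
tool_pos: [0.4716, 0.0039, 0.2257]
tool_rot: [[-0.982, 0.188, -0.0], [0.188, 0.982, -0.0], [-0.0, -0.0, -1.0]]
force: [-0.5, 0.4, -0.9]
opening: 0.044
gripper_force: 0.0
```

Call:
move_arm([
  [[-0.47, -0.84, 0], 0, 44],
  [[-0.47, -0.84, 0], 0, 44],
  [[0, 0, 0.8], 0, 44],
  [[0, 0, 0.8], 0, 44],
  [[0, 0, 0.6], 0, 44],
])

```text
t: 2.8
tool_pos: [0.5071, -0.101, 0.0914]
tool_rot: [[-0.983, 0.181, -0.002], [0.181, 0.983, 0.001], [0.002, 0.001, -1.0]]
force: [-0.3, 0.2, 0.1]
opening: 0.0441
gripper_force: 0.0
```

```bash
python3 - <<'E'
from h import *
from rig import arm
T=arm.camera("top");S=arm.camera("scene");s=arm.read_state();print(s['t'],s['tool_pos'],s['tool_rot'][:,1],s['force'],s['opening'])
p=s['tool_pos'];th=-.1835;R=np.array([[np.cos(th),-np.sin(th)],[np.sin(th),np.cos(th)]])
print("dock xy mm",R.T@(p[:2]-[.55218,-.14158])*1e3)
a=S["img"][150:240,215:335,::-1].copy();a=cv2.resize(a,None,fx=6,fy=6,interpolation=cv2.INTER_CUBIC)
cv2.imwrite("pics/s1.png",a)
for sg in(-1,1):
  q=p+s['tool_rot']@[0,sg*.028,.011];print(sg,q,proj(S,q),(proj(S,q)-[215,150])*6)
E
```

```text
2.9 [ 0.50442214 -0.10016369  0.08881551] [0.18072753 0.983532   0.00153751] [ 0.63508604  0.09137534 -0.44775307] 0.04376489716811986
dock xy mm [-54.51336677  32.00650527]
-1 [ 0.49925927 -0.12766656  0.077773  ] [254.49013048 186.59817845] [236.94078286 219.58907072]
1 [ 0.50938001 -0.07258876  0.0778591 ] [269.74993816 183.20307436] [328.49962895 199.21844614]
```

View pics/s1.png

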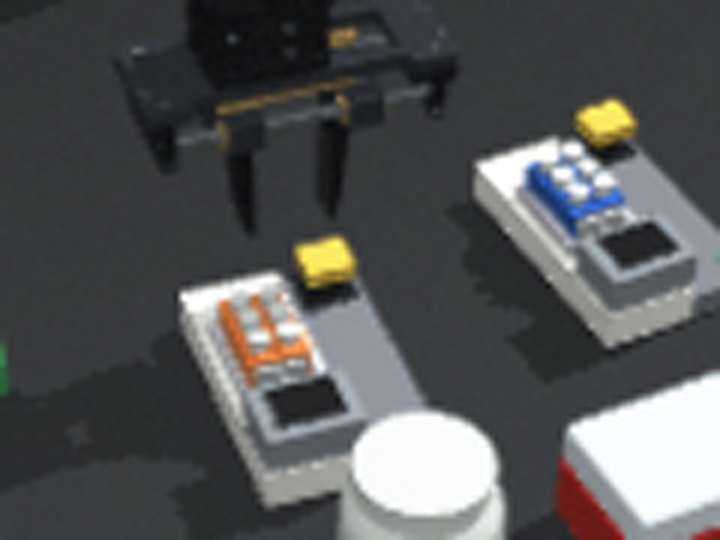

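The picture shows the fingertips at about crop (250,232) and (331,215). They are straight above the deck front and the key side, and closer together than the 56 mm assumed because the tips taper, so I'll open to 48 mm. I'll nudge the xy and let the arm settle.

Call:
move_arm([
  [[-0.06, -0.07, 0], 0, 48],
  [[0, 0, 0], 0, 48],
  [[0, 0, 0], 0, 48],
])

```text
t: 3.28
tool_pos: [0.5121, -0.1076, 0.0956]
tool_rot: [[-0.983, 0.182, 0.003], [0.182, 0.983, -0.001], [-0.003, -0.0, -1.0]]
force: [0.7, 0.2, 0.8]
opening: 0.0482
gripper_force: 0.0
```

```bash
cat > st.py <<'E'
from h import *
from rig import arm
import sys
S=arm.camera("scene");s=arm.read_state();p=s['tool_pos'];print(s['t'],p,s['tool_rot'][:,1],s['force'],s['opening'],s['gripper_force'])
th=-.1835;R=np.array([[np.cos(th),-np.sin(th)],[np.sin(th),np.cos(th)]])
print("dock xy mm",R.T@(p[:2]-[.55218,-.14158])*1e3)
print("yel",blobs(S,(22,120,100),(34,255,255),(235,160,350,240)),"ora",blobs(S,(5,120,120),(18,255,255),(235,160,350,240)))
if len(sys.argv)>1: cv2.imwrite(f"pics/{sys.argv[1]}.png",cv2.resize(S["img"][155:240,215:335,::-1],None,fx=6.5,fy=6.5,interpolation=cv2.INTER_CUBIC))
E
python3 st.py s2; python3 - <<'E'
from h import *
from rig import arm
T=arm.camera("top");cv2.imwrite("pics/t2.png",cv2.resize(T["img"][190:265,235:335,::-1],None,fx=7,fy=7,interpolation=cv2.INTER_CUBIC))
E
```

```text
3.325 [ 0.51179626 -0.10748982  0.09522675] [ 1.81856233e-01  9.83325101e-01 -2.35331212e-04] [ 0.07253517 -0.48210108 -0.23667931] 0.04803747591444879 0.0
dock xy mm [-45.92624224  26.14894414]
yel [(array([315.39285714, 169.96428571]), np.int32(56)), (array([268.66666667, 193.04545455]), np.int32(66))] ora [(array([257.22413793, 206.46551724]), np.int32(58))]
```

View pics/s2.png

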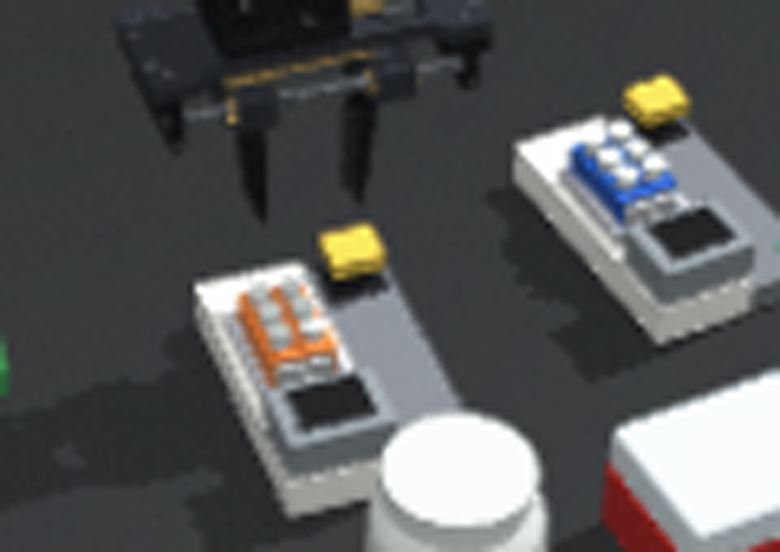

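Settled at dock (-46, 26), with both tips over the front of the dock. I'll shift back 5 mm and go down to just above the key.

Call:
move_arm([
  [[0.08, 0.02, 0], 0, 48],
  [[0, 0, 0.3], 0, 48],
  [[0, 0, 0.2], 0, 48],
  [[0, 0, 0], 0, 48],
  [[0, 0, 0], 0, 48],
])

```text
t: 4.0
tool_pos: [0.5063, -0.1052, 0.0634]
tool_rot: [[-0.983, 0.182, -0.0], [0.182, 0.983, 0.0], [0.001, 0.0, -1.0]]
force: [0.3, 1.1, 1.0]
opening: 0.0482
gripper_force: 0.0
```

```bash
python3 st.py s3
```

```text
4.05 [ 0.50663109 -0.10531327  0.06381501] [ 1.81807163e-01  9.83334202e-01 -6.04198237e-05] [-0.01246671  0.5370424   0.39204556] 0.04796003351302331 0.0
dock xy mm [-51.40184782  27.3464494 ]
yel [(array([315.39285714, 169.96428571]), np.int32(56)), (array([268.65079365, 193.20634921]), np.int32(63))] ora [(array([257.20689655, 206.43103448]), np.int32(58))]
```

View pics/s3.png

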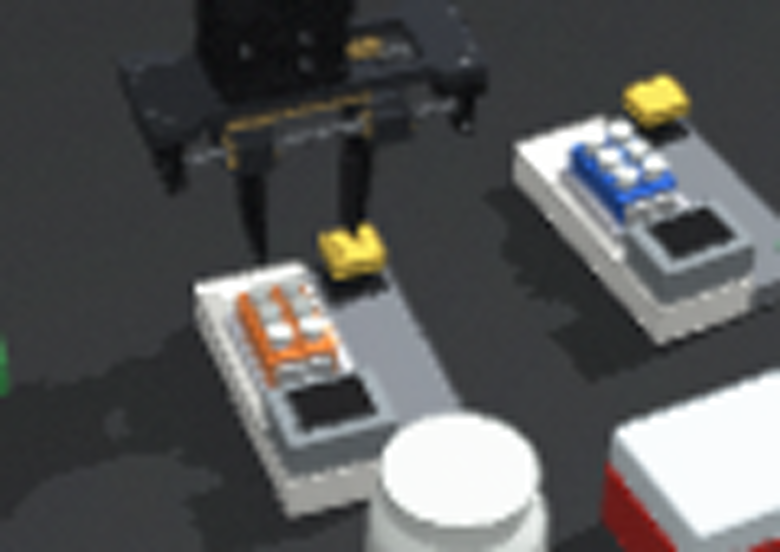

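The key finger is right above the yellow key, at (352,235), and the trap finger is over mid-deck near the front, at (262,260). I'll press in stages, starting with contact.

Call:
move_arm([
  [[0, 0, 0.16], 0, 48],
  [[0, 0, 0], 0, 48],
  [[0, 0, 0], 0, 48],
  [[0, 0, 0], 0, 48],
])

```text
t: 4.55
tool_pos: [0.5063, -0.1052, 0.0541]
tool_rot: [[-0.983, 0.182, -0.0], [0.182, 0.983, 0.0], [0.0, 0.0, -1.0]]
force: [-0.3, -0.2, -0.5]
opening: 0.048
gripper_force: 0.1
```

```bash
python3 st.py
```

```text
4.6 [ 0.50628228 -0.10516594  0.05409085] [1.81741595e-01 9.83346324e-01 1.30418970e-05] [-0.29767633 -0.46799811 -0.4241701 ] 0.047773803209701655 0.09347015584353358
dock xy mm [-51.77168638  27.42766205]
yel [(array([315.39285714, 169.96428571]), np.int32(56)), (array([268.625     , 193.66071429]), np.int32(56))] ora [(array([257.46666667, 206.25      ]), np.int32(60))]
```

Tip height is now about 43 mm, at contact. Pressing about 9.5 mm more.

Call:
move_arm([
  [[0, 0, 0.1], 0, 48],
  [[0, 0, 0.06], 0, 48],
  [[0, 0, 0], 0, 48],
  [[0, 0, 0], 0, 48],
  [[0, 0, 0], 0, 48],
])

```text
t: 5.22
tool_pos: [0.5066, -0.1053, 0.0446]
tool_rot: [[-0.983, 0.182, 0.001], [0.182, 0.983, -0.0], [-0.001, -0.0, -1.0]]
force: [0.7, 0.0, 1.5]
opening: 0.0482
gripper_force: 2.1
```

```bash
python3 st.py s4
```

```text
5.275 [ 0.50650708 -0.10525739  0.04459931] [ 1.81866262e-01  9.83323274e-01 -2.57112130e-05] [-0.04623943 -0.18637814  1.32211718] 0.04783914199957418 2.11199885699898
dock xy mm [-51.53398091  27.37876282]
yel [(array([315.30909091, 169.92727273]), np.int32(55)), (array([268.70909091, 195.65454545]), np.int32(55))] ora [(array([256.23728814, 203.47457627]), np.int32(59))]
```

View pics/s4.png

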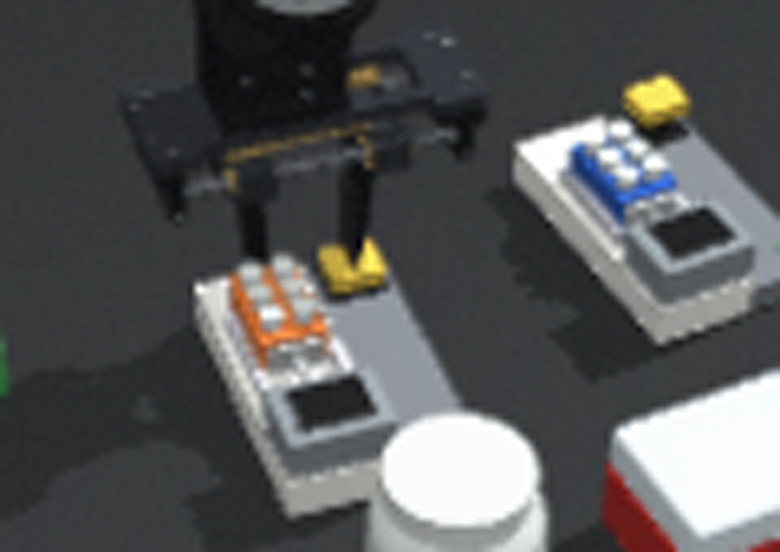

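The carrier has popped about 14 mm (orange moved from row 206.4 to 203.5). It is flat and stopped against the trap finger, and the key is down about 10 mm. I'll press slightly deeper for margin, check that it is still, and hand in.

Call:
move_arm([
  [[0, 0, 0.01], 0, 48],
  [[0, 0, 0], 0, 48],
  [[0, 0, 0], 0, 48],
])

```text
t: 5.65
tool_pos: [0.5064, -0.1052, 0.044]
tool_rot: [[-0.983, 0.182, -0.0], [0.182, 0.983, -0.0], [0.0, -0.0, -1.0]]
force: [-0.5, 0.2, 3.7]
opening: 0.0481
gripper_force: 2.6
```

```bash
python3 st.py; python3 -c "
from rig import arm
print(arm.job_done())"
```

```text
5.7 [ 0.50640228 -0.10521311  0.04400429] [ 1.81801730e-01  9.83335208e-01 -2.02457481e-05] [-0.17051178 -0.56129797  3.70244907] 0.04795346531788777 2.5915134977549314
dock xy mm [-51.64509298  27.40318307]
yel [(array([315.39285714, 169.96428571]), np.int32(56)), (array([268.58928571, 195.875     ]), np.int32(56))] ora [(array([256.24561404, 203.57894737]), np.int32(57))]
the job is handed in; nothing more can be done
None
```

I handed the job in at 5.7 s: the orange key is held about 11 mm down, and the carrier is stopped flat against the other finger about 14 mm out of its seat. The result came back without a verdict.

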